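Stack the lunch things in the top smoky box

TASK

Build tomorrow's lunch pile in the uppermost smoky box, in this order from the bottom: the steel lunch tin in the middle of the box and lengthways with it, the white sauce dish upright on the middle of the tin, the silicone lid fully home in the dish's mouth, and the small glass jar upright on the middle of the lid. Add each one only once the one beneath stands in its place and has been let go, and set the dish and the jar down gently, not dropped. Leave the mug, the big jar and the bowl where they are.

Things in the scene. Friction and masses are not known exactly. Their poses are not given: they have to be found in the camera images.
- boxes: Three open stacking boxes of smoky see-through plastic in one fixed column, outside 214 mm (its x) by 164 mm (its y), 120 mm tall; walls 4 mm. Origin: centre of the underside of the lowest box, on the sill; z up. The uppermost box is a shallow empty tray: inner floor 94 mm above the origin, rim at 120 mm, 206 x 156 mm clear inside.
- tin: Closed steel lunch tin, a loose plain block 128 mm (its x) by 66 mm (its y) by 45 mm high with a flat top, about 300 g; thin clips on its two short ends. Origin: centre of its underside. Grip it across the 66 mm width. Either way round is fine.
- dish: White ceramic sauce dish, small, round, open on top, straight-sided: 60 mm outside diameter, 52 mm inside diameter, 30 mm high, floor 5 mm thick, about 110 g. Origin: centre of its underside, z up. Grip across its outside.
- lid: Grey silicone lid (stiff), right way up: flat disc 66 mm diameter, 7 mm thick, over a plug 45 mm diameter, 5 mm deep (chamfered to 39 mm at its foot); 12 mm high, 40 g. Pull tab 16 mm wide along its +x, to 51 mm from the centre. Origin: centre of the plug's underside, z up. Grip the disc across its y. Home: plug in the dish, disc on its rim, origin 25 mm above the dish's.
- jar: Small round glass jar with a metal twist cap: 44 mm diameter, 60 mm high, cap 42 mm diameter over the top 16 mm, about 120 g. Origin: centre of its underside, z up.
- mug: Blue mug, 80 mm diameter, 85 mm high, handle at its +y. Origin: centre of its underside. Bystander: leave it.
- big_jar: Big labelled jar, 72 mm diameter, 100 mm high. Origin: centre of its underside. Bystander: leave it.
- bowl: Terracotta-coloured bowl, 120 mm rim diameter, 50 mm high. Origin: centre of its underside. Bystander: leave it.
There are look-alikes about, which are no part of the job. Leave any orange look-alike of the dish alone.

How it is judged:
By the outcome, as a careful person would: the job done as asked, in the order asked, and still so for the second after the job is handed in, with the robot touching nothing.
It also fails if it takes over 115 s, if anything falls off the work surface, if the arm or the gripper's body presses on something with over 40 N, if the wrist force passes 120 N, or if a joint passes its speed limit or range.

ROBOT

A 6-joint arm with a two-finger parallel gripper is mounted at the origin on the work surface. World frame = base frame: x ahead of the robot, y to its left, z up, the work surface at z = 0. Lengths are in m, angles in degrees, forces in N, time in s.
With the tool pointing down it reaches from about 0.3 to 0.75 m from the base axis. Payload 8.5 kg.
Tool frame: the origin (TCP) lies at the very end of the fingers, on their centre line; the grasp point (between the pads) lies 19 mm behind it (env.hold_point_z is the distance from the TCP to the grasp point, in m); z points along the fingers, y is the line along which they close (so a half turn about z gives the same grasp; the last joint's range is limited). The gripper opens to 85 mm and grips with 20 to 120 N. Pads are 22 mm wide; open, the fingers measure 114 mm over their backs; the gripper's body (76 mm by 85 mm) begins 54 mm behind the grasp point. The pads swing forward as they close: fully open they stand 13 mm farther back than shut.
Start: joints at [61.69, 21.807, 74.336, -0, 83.858, -12.336], TCP at [0.151, 0.529, 0.203] pointing down, gripper open.
Joint ranges: [-178.18, 178.18], [-50.72, 133.34], [12.68, 142.11], [-81.47, 261.47], [9.98, 163.14], [-165.26, 165.26]. Speed limits (degrees/s): [136.94, 136.94, 180, 180, 180, 180].

INTERFACE

Orientations are given as a 3x3 rotation matrix whose columns are the frame's x, y, z axes.
In Python, from rig import env, optics gives the robot as it stands.
- The arm moves only by the shell command python3 -m jog 'ROWS' [OPENING] [FORCE]. ROWS is JSON, a list of rows, each an object with "linear": the shift along the tool's x, y, z in units of 40 mm (1.0 is 40 mm), a list of three; "roll": the turn about the tool's z in units of 5 degrees (1.0 is 5 degrees). A call has 1 to 12 rows; each row shifts and turns the commanded pose from where the row before left it, along the tool's axes as they then stand; what a row does not reach is not made up. A row lasts 1/12 s, in which the tool goes at most 41.7 mm and 7.16 degrees, less where a joint would pass 70% of its speed; a pose out of reach is approached as far as the arm can. A call is refused whole if a number of a shift passes 1 or a number of a turn 1, either way. A call with a gripper value outside its range is refused whole. OPENING is the opening, from -1 (shut) to 1 (fully open), set as the call begins (- or left out, the last holds). The fingers move at their own pace and stop on an object; FORCE is the grip in N (left out, the last holds). Time passes only in rows, so rows that do not move let the fingers close. It gives the time, the measured TCP pose, the force, the opening and the grip force at its end, in the units of the state.
- env.observe(): the state, without advancing time (a new reading comes with each control period).
- optics.get_image(name): name is "scene" or "top" or "wrist"; returns the picture (384x512x3 uint8, red, green, blue); there is no depth.
- optics.calibration(name): a dict with "fov_y" (degrees; the focal length in pixels is half the picture's height over the tangent of half this angle, whatever the lens; pixels are square), "cx", "cy" (the principal point, pixels), "T" (4x4, takes a point from camera to world coordinates). Camera axes: x right, y down, z forward; pixel columns grow to the right and rows downward; lengths in m; the calibration is good to about 2 mm. The wrist camera is an equidistant fisheye: a pixel r from the principal point sees the ray r / f radians off the axis. A picture is of the moment at which its call begins: read the wrist's pose just before it. calibration takes no time and is no camera call; for the wrist camera it gives the pose at the moment of the call.
- env.close_job(): hands the job in; it is judged then, once.
The state is a dict: "time_s": time; "q": joint angles; "qvel": joint speeds; "joint_efforts": joint torques, N m; "position": TCP position; "tool_rot": TCP orientation; "ft_force": force on the tool from outside, world axes, zero at the start; "wrist_torque": the same for the moment, N m; "grip_width": finger opening in m; "gripper_force": force on a finger pad.
Only numpy, scipy, OpenCV 4.12 (cv2) and the standard library are available. Lean on these libraries where they do the work, as an engineer would, in place of code of your own. Each camera call takes 0.05 s, during which the arm holds its last target. There are 200 camera calls.

## Working session

There is one attempt and no reset: what is moved stays moved. The work goes in short steps, Python scripts to look and compute and a shell command to move; the robot and the scene stay as the last step left them, time stands still between calls to the robot, and variables do not carry over. Pictures are saved under pics/ and viewed, at most 14 in all, crops included, and the job is handed in when it is done.

```bash
ls; mkdir -p pics; python3 - <<'E'
from rig import env, optics
import cv2,numpy as np
s=env.observe();print(s['position'],s['tool_rot'],s['grip_width'],env.hold_point_z)
for n in("scene","top","wrist"):
    c=optics.calibration(n);print(n,c)
    im=optics.get_image(n);cv2.imwrite(f"pics/{n}0.png",im[...,::-1])
E
```

```text
pics
[0.15120361 0.52846676 0.20240823] [[-9.61375594e-01  2.75238899e-01 -7.18547434e-04]
 [ 2.75239637e-01  9.61374766e-01 -1.30419865e-03]
 [ 3.31827171e-04 -1.45159749e-03 -9.99998891e-01]] 0.08524804011498803 0.0187
scene {'fov_y': 52.16456664105088, 'cx': 260.5094090527562, 'cy': 193.20611444482716, 'T': array([[-0.20935259,  0.69684343, -0.68598887,  1.26888357],
       [ 0.97783038,  0.15233808, -0.14366929,  0.11346921],
       [ 0.00438723, -0.70085829, -0.71328704,  0.69661398],
       [ 0.        ,  0.        ,  0.        ,  1.        ]])}
top {'fov_y': 43.382383139031745, 'cx': 263.16550006052273, 'cy': 192.67982413796696, 'T': array([[-3.47633051e-02, -9.75552736e-01,  2.16998555e-01,
         3.20335970e-01],
       [-9.99394885e-01,  3.41888324e-02, -6.40216371e-03,
        -1.57305544e-02],
       [-1.17327891e-03, -2.17089806e-01, -9.76150931e-01,
         1.27984459e+00],
       [ 0.00000000e+00,  0.00000000e+00,  0.00000000e+00,
         1.00000000e+00]])}
wrist {'fov_y': 65.70646984690485, 'cx': 254.89699432627307, 'cy': 198.54437501884908, 'T': array([[ 0.27536356,  0.92037974,  0.27762573,  0.07987853],
       [ 0.96133711, -0.26290261, -0.08193397,  0.54935073],
       [-0.00242183,  0.28945355, -0.957189  ,  0.37307623],
       [ 0.        ,  0.        ,  0.        ,  1.        ]])}
```

View pics/scene0.png

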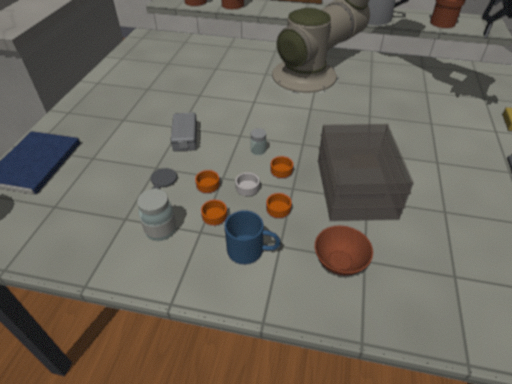

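View pics/top0.png

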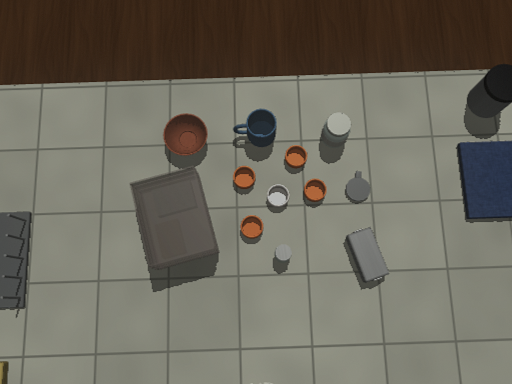

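The top view shows box (175,220), dish (278,196) among orange look-alikes, lid (358,188) with its tab up, tin (367,255) and jar (283,254). I'll measure them next.

```bash
cat > h.py <<'E'
from rig import env, optics
import cv2,numpy as np
def rays(n,px,c=None):
    c=c or optics.calibration(n);f=192/np.tan(np.radians(c['fov_y']/2))
    d=(np.atleast_2d(px).astype(float)-[c['cx'],c['cy']])/f
    if n=='wrist':
        r=np.linalg.norm(d,axis=1,keepdims=True);v=np.hstack([d*np.sinc(r/np.pi),np.cos(r)])
    else: v=np.hstack([d,np.ones((len(d),1))])
    return c['T'][:3,3],v@c['T'][:3,:3].T
def plane(n,px,z,c=None):
    o,v=rays(n,px,c);return (o+v*((z-o[2])/v[:,2:]))[:,:2]
def tri(na,a,nb,b):
    o1,d1=rays(na,a);o2,d2=rays(nb,b);d1=d1[0]/np.linalg.norm(d1);d2=d2[0]/np.linalg.norm(d2)
    t=np.linalg.lstsq(np.c_[d1,-d2],o2-o1,rcond=None)[0];p,q=o1+t[0]*d1,o2+t[1]*d2
    return (p+q)/2,np.linalg.norm(p-q)
E
python3 - <<'E'
from h import *
im=cv2.imread('pics/top0.png');c=im[100:295,128:395]
cv2.imwrite('pics/topc.png',cv2.resize(c,None,fx=2.99,fy=2.99,interpolation=cv2.INTER_CUBIC))
im=cv2.imread('pics/scene0.png');c=im[100:300,130:425]
cv2.imwrite('pics/scenec.png',cv2.resize(c,None,fx=2.7,fy=2.7,interpolation=cv2.INTER_CUBIC)[:,:800])
E
```

```text
(no output)
```

View pics/topc.png

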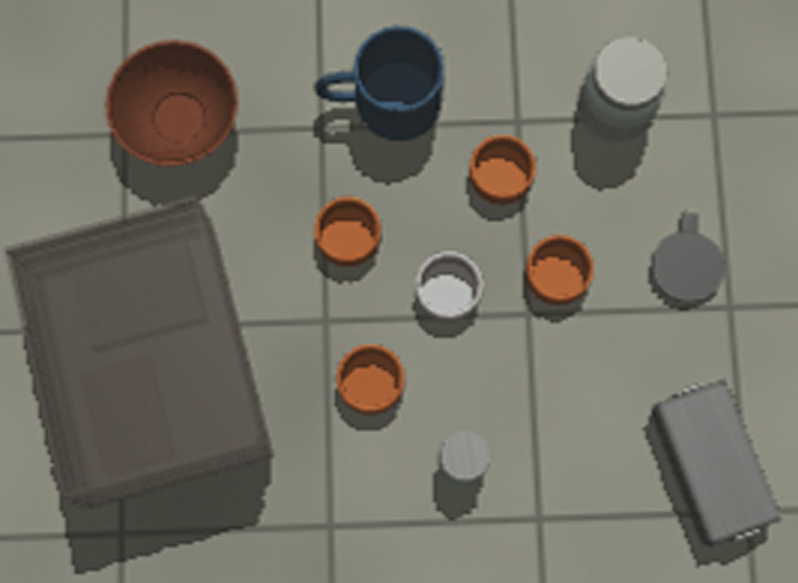

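View pics/scenec.png

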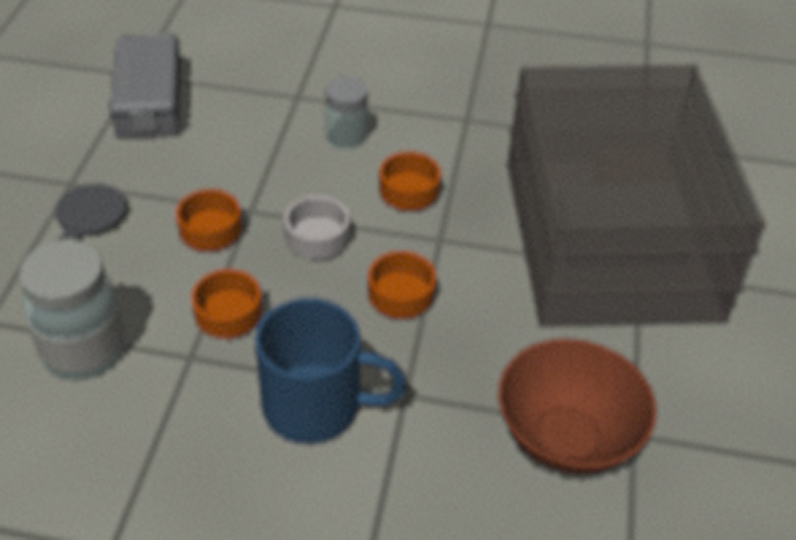

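In the crops: dish rim centre is at top (449,285), lid disc (688,267), jar cap (465,457), tin corners (655,408),(724,382),(779,518),(712,543), and box rim corners (8,250),(200,203),(270,448),(75,503).

```bash
python3 - <<'E'
from h import *
np.set_printoptions(precision=4,suppress=True)
T=lambda p:np.array(p)/2.99+[128,100]-.33
S=lambda p:np.array(p)/2.7+[130,100]-.33
for n,a,b in [('dishrim',(449,285),(317,213)),('lid',(688,267),(92,209)),('jarcap',(465,457),(347,90)),('boxBR(top 270,448)',(270,448),(697,66)),('box200,203',(200,203),(762,222))]:
    pass
# box: robot-near edge is scene top
for n,a,b in [('dish',(449,285),(317,213)),('lid',(688,267),(92,209)),('jarcap',(465,457),(347,90)),('boxA',(270,448),(520,67)),('boxB',(75,503),(697,66)),('boxC',(8,250),(762,224))]:
    print(n,*tri('top',T(a),'scene',S(b)))
print('dish',plane('top',T((449,285)),.03),'lid',plane('top',T((688,267)),.012),'tabtip',plane('top',T((689,213)),.008),'jar',plane('top',T((465,457)),.06))
t=plane('top',T([(655,408),(724,382),(779,518),(712,543)]),.045);print('tin',t,t.mean(0),np.linalg.norm(np.diff(t,axis=0),axis=1))
t=plane('top',T([(8,250),(200,203),(270,448),(75,503)]),.12);print('box',t,t.mean(0),np.linalg.norm(np.diff(t,axis=0),axis=1),np.degrees(np.arctan2(*(t[2]-t[1])[::-1])),np.degrees(np.arctan2(*(t[3]-t[0])[::-1])))
print('orange',plane('top',T([(503,168),(348,230),(560,270),(371,378)]),.03))
E
```

```text
dish [ 0.5896 -0.0626  0.0343] 0.00033124593804652336
lid [ 0.604  -0.2793  0.0091] 0.0009332645849457911
jarcap [ 0.4355 -0.0686  0.059 ] 0.00034925479874257215
boxA [0.4425 0.0938 0.1166] 0.00717776898272856
boxB [0.4046 0.2526 0.1153] 0.01156809917734168
boxC [0.6138 0.3047 0.1189] 0.0005382350941297403
dish [[ 0.5906 -0.0626]] lid [[ 0.6035 -0.2792]] tabtip [[ 0.6548 -0.2848]] jar [[ 0.4354 -0.0688]]
tin [[ 0.4731 -0.2344]
 [ 0.4935 -0.2955]
 [ 0.3762 -0.3323]
 [ 0.3575 -0.2741]] [ 0.4251 -0.2841] [0.0644 0.1229 0.0612]
box [[0.6135 0.3041]
 [0.6482 0.1452]
 [0.4424 0.0899]
 [0.4041 0.2456]] [0.527  0.1962] [0.1626 0.2131 0.1604] -164.9492205487951 -164.3931733709149
orange [[ 0.6968 -0.1157]
 [ 0.644   0.0256]
 [ 0.6007 -0.1616]
 [ 0.5099  0.009 ]]
```

```bash
cat > d.py <<'E'
# usage: d.py x y z [yaw of tool y]: shift from measured pose to target, in tool axes (after turning), units of 40 mm / 5 deg
import sys
from h import *
def go(x,y,z,yaw=None):
    s=env.observe();R=s['tool_rot'];w=np.degrees(np.arctan2(R[1,1],R[0,1]));r=0 if yaw is None else yaw-w
    a=np.radians(w+r);d=np.array([x,y,z])-s['position']
    ty=np.array([np.cos(a),np.sin(a),0]);tx=np.array([-np.sin(a),np.cos(a),0]);
    print('yaw %.2f roll units %.3f | linear units'%(w,-r/5),np.round([d@tx,d@ty,-d[2]],4)/.04)
if __name__=='__main__':
    go(*map(float,sys.argv[1:]))
E
python3 - <<'E'
from rig import env
R=env.observe()['tool_rot']
from d import go
go(.40,.05,.203); go(.425,-.284,.203,108.2)
E
```

```text
yaw 74.03 roll units 0.000 | linear units [-9.2725 -9.79   -0.01  ]
yaw 74.03 roll units -6.835 | linear units [-1.5750e-01 -2.1435e+01 -1.0000e-02]
```

```bash
python3 -m jog '[{"linear":[-0.65,-0.69,0],"roll":0},{"linear":[-0.65,-0.69,0],"roll":0},{"linear":[-0.65,-0.69,0],"roll":0},{"linear":[-0.65,-0.69,0],"roll":0},{"linear":[-0.65,-0.69,0],"roll":0},{"linear":[-0.65,-0.69,0],"roll":0},{"linear":[-0.65,-0.69,0],"roll":0},{"linear":[-0.65,-0.69,0],"roll":0},{"linear":[-0.65,-0.69,0],"roll":0},{"linear":[-0.65,-0.69,0],"roll":0},{"linear":[-0.65,-0.69,0],"roll":0},{"linear":[-0.65,-0.69,0],"roll":0}]' 1 40
python3 -m jog '[{"linear":[0,0,0],"roll":-0.98},{"linear":[0,0,0],"roll":-0.98},{"linear":[0,0,0],"roll":-0.98},{"linear":[0,0,0],"roll":-0.98},{"linear":[0,0,0],"roll":-0.98},{"linear":[0,0,0],"roll":-0.98},{"linear":[0,0,0],"roll":-0.96},{"linear":[0,0,0],"roll":0}]'
python3 d.py .425 -.284 .203 108.2
```

```text
time_s: 1.15
position: [0.3605, 0.1227, 0.2031]
tool_rot: [[-0.961, 0.275, 0.0], [0.275, 0.961, 0.0], [-0.0, 0.0, -1.0]]
ft_force: [0.9, 0.7, 0.5]
grip_width: 0.0853
gripper_force: 0.0
time_s: 1.82
position: [0.36, 0.1245, 0.2029]
tool_rot: [[-0.949, -0.315, -0.0], [-0.315, 0.949, -0.0], [0.0, 0.0, -1.0]]
ft_force: [0.2, -0.5, 0.5]
grip_width: 0.0857
gripper_force: 0.0
yaw 108.39 roll units 0.038 | linear units [ 1.64750e+00 -1.02075e+01 -2.50000e-03]
```

```bash
python3 -m jog '[{"linear":[0.15,-0.928,0],"roll":0},{"linear":[0.15,-0.928,0],"roll":0},{"linear":[0.15,-0.928,0],"roll":0},{"linear":[0.15,-0.928,0],"roll":0},{"linear":[0.15,-0.928,0],"roll":0},{"linear":[0.15,-0.928,0],"roll":0},{"linear":[0.15,-0.928,0],"roll":0},{"linear":[0.15,-0.928,0],"roll":0},{"linear":[0.15,-0.928,0],"roll":0},{"linear":[0.15,-0.928,0],"roll":0},{"linear":[0.15,-0.928,0],"roll":0},{"linear":[0,0,0],"roll":0}]'
cat > snap.py <<'E'
import sys
from h import *
n,f=sys.argv[1:3]
c=optics.calibration(n);im=optics.get_image(n)[...,::-1].copy();cv2.imwrite(f'pics/{f}.png',im);np.save(f'pics/{f}.npy',c,allow_pickle=True)
E
python3 snap.py wrist w1
```

```text
time_s: 2.82
position: [0.4255, -0.2896, 0.2021]
tool_rot: [[-0.952, -0.306, -0.0], [-0.306, 0.952, -0.001], [0.001, -0.001, -1.0]]
ft_force: [-0.6, 0.3, -0.7]
grip_width: 0.0854
gripper_force: 0.0
```

View pics/w1.png

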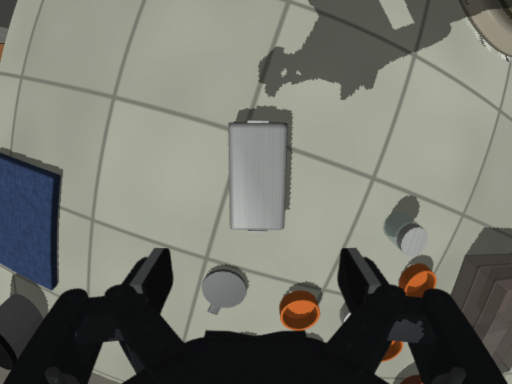

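Tin's top corners are at wrist pixels (229,123),(286,123),(284,229),(231,229); lid disc is centred near (224,287).

```bash
python3 - <<'E'
from h import *
np.set_printoptions(precision=4,suppress=True)
c=np.load('pics/w1.npy',allow_pickle=True).item();im=cv2.imread('pics/w1.png')
t=plane('wrist',[(229,123),(286,123),(284.5,229),(231,229)],.045,c);m=t.mean(0);a=(t[0]+t[1]-t[2]-t[3])/2
print(t,m,np.linalg.norm(np.diff(t,axis=0),axis=1),np.degrees(np.arctan2(*a[::-1])))
print('lid',plane('wrist',[(224,287)],.012,c),'jar',plane('wrist',[(413,240)],.06,c))
# edges of tin along some rows
g=cv2.cvtColor(im,cv2.COLOR_BGR2GRAY)
print(g[176,220:300]);print(g[112:132,257]);print(g[220:240,257])
E
python3 d.py .4251 -.2841 .203 108.2
```

```text
[[ 0.3755 -0.3355]
 [ 0.3563 -0.2762]
 [ 0.4744 -0.2368]
 [ 0.4939 -0.2977]] [ 0.425  -0.2865] [0.0624 0.1244 0.064 ] -161.92943388208673
lid [[ 0.5993 -0.2808]] jar [[ 0.4354 -0.0735]]
[165 166 165 165 165 165 164 156 131 113 123 133 146 159 164 163 163 163
 163 162 161 161 160 157 154 153 152 151 151 150 150 147 146 146 145 145
 144 143 142 144 144 145 144 142 144 144 143 143 143 144 144 143 142 142
 145 145 143 142 143 141 139 138 130 118 106  83  81  83  84  90 133 154
 162 163 163 163 163 163 163 164]
[ 83  84  83  83  84  83  82  82 112 168 166  92  91 107 120 131 138 141
 141 141]
[158 158 159 159 160 159 161 159 140 125 105 160 166 161 161 161 161 161
 161 162]
yaw 107.88 roll units -0.063 | linear units [-0.02    0.06   -0.0225]
```

```bash
python3 -m jog '[{"linear":[0,0,0.9],"roll":-0.06},{"linear":[0,0,0.9],"roll":0},{"linear":[0,0,0.9],"roll":0},{"linear":[0,0,0.9],"roll":0},{"linear":[0,0,0.6],"roll":0},{"linear":[0,0,0.4],"roll":0},{"linear":[0,0,0.27],"roll":0},{"linear":[0,0,0],"roll":0},{"linear":[0,0,0],"roll":0}]' && python3 -m jog '[{"linear":[0,0,0],"roll":0},{"linear":[0,0,0],"roll":0},{"linear":[0,0,0],"roll":0},{"linear":[0,0,0],"roll":0},{"linear":[0,0,0],"roll":0},{"linear":[0,0,0],"roll":0},{"linear":[0,0,0],"roll":0},{"linear":[0,0,0],"roll":0}]' -1 50
```

```text
time_s: 3.62
position: [0.4251, -0.2832, 0.0083]
tool_rot: [[-0.948, -0.317, -0.001], [-0.317, 0.948, 0.001], [0.0, 0.001, -1.0]]
ft_force: [1.0, 0.3, 0.1]
grip_width: 0.0851
gripper_force: 0.0
time_s: 4.28
position: [0.4258, -0.2826, 0.0136]
tool_rot: [[-0.948, -0.319, 0.003], [-0.319, 0.948, -0.002], [-0.002, -0.003, -1.0]]
ft_force: [-10.6, 21.5, 55.2]
grip_width: 0.0491
gripper_force: 50.2
```

```bash
python3 snap.py wrist w2; python3 snap.py scene s2; python3 - <<'E'
import cv2,numpy as np
a=cv2.imread('pics/w2.png');b=cv2.imread('pics/s2.png')[60:220,100:300]
cv2.imwrite('pics/ws2.png',np.hstack([a[:,100:420],cv2.resize(b,(480,384),interpolation=cv2.INTER_CUBIC)]))
E
```

```text
(no output)
```

View pics/ws2.png

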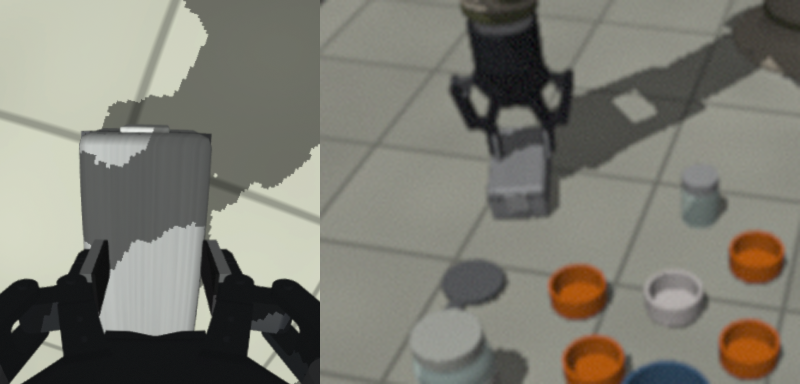

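The wrist view shows the pads either side of the tin. The upward force and the narrow reading look wrong, so I'll open, rise a little and regrip higher.

```bash
python3 -m jog '[{"linear":[0,0,0],"roll":0},{"linear":[0,0,0],"roll":0},{"linear":[0,0,0],"roll":0},{"linear":[0,0,0],"roll":0},{"linear":[0,0,0],"roll":0},{"linear":[0,0,0],"roll":0}]' 1 30; python3 -m jog '[{"linear":[0,0,-0.2],"roll":0},{"linear":[0,0,0],"roll":0},{"linear":[0,0,0],"roll":0}]';python3 -m jog '[{"linear":[0,0,0],"roll":0},{"linear":[0,0,0],"roll":0},{"linear":[0,0,0],"roll":0},{"linear":[0,0,0],"roll":0},{"linear":[0,0,0],"roll":0}]' 0.4 20; python3 snap.py wrist w3;
```

```text
time_s: 4.88
position: [0.4251, -0.284, 0.0081]
tool_rot: [[-0.948, -0.318, -0.0], [-0.318, 0.948, 0.0], [0.0, 0.0, -1.0]]
ft_force: [0.6, -0.2, 0.1]
grip_width: 0.0854
gripper_force: 0.0
time_s: 5.13
position: [0.4254, -0.2843, 0.0167]
tool_rot: [[-0.948, -0.318, 0.001], [-0.318, 0.948, -0.001], [-0.0, -0.001, -1.0]]
ft_force: [-0.4, -0.2, -0.7]
grip_width: 0.0851
gripper_force: 0.0
time_s: 5.55
position: [0.4251, -0.2839, 0.0161]
tool_rot: [[-0.948, -0.318, -0.0], [-0.318, 0.948, 0.0], [0.0, 0.0, -1.0]]
ft_force: [0.3, -0.3, 0.3]
grip_width: 0.0598
gripper_force: 0.0
```

View pics/w3.png

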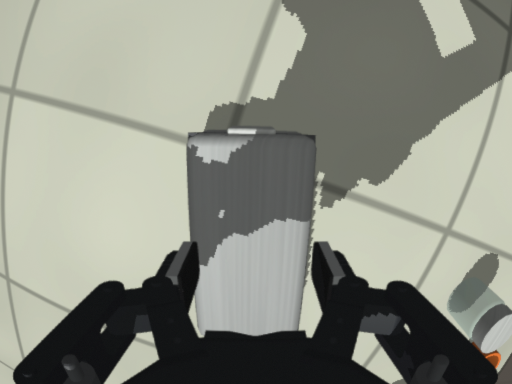

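```bash
python3 - <<'E'
from h import *
np.set_printoptions(precision=4,suppress=True)
s=env.observe();c=np.load('pics/w3.npy',allow_pickle=True).item()
R=s['tool_rot'];p=s['position'];print(p)
for z in (.01,.02,.03,.04,.05,.06):
    q=plane('wrist',[(197,243),(315,243),(188,133),(315,133),(195,240),(311,240)],z,c)-p[:2]
    print(z,(q@R[:2,:2]).ravel())
c1=optics.calibration('wrist');T=c1['T'];d=T[:3,3]-p;print(d@R, T[:3,:3].T@R)
E
```

```text
[ 0.4252 -0.284   0.0161]
0.01 [-0.0101 -0.0381 -0.0101  0.0403  0.0619 -0.0399  0.0618  0.0363 -0.0079
 -0.0393 -0.0078  0.0374]
0.02 [-0.0053 -0.036  -0.0053  0.038   0.0626 -0.0376  0.0625  0.0343 -0.0032
 -0.0371 -0.0032  0.0353]
0.03 [-0.0005 -0.0338 -0.0005  0.0358  0.0633 -0.0353  0.0632  0.0323  0.0014
 -0.0348  0.0015  0.0332]
0.04 [ 0.0042 -0.0316  0.0042  0.0335  0.064  -0.033   0.0639  0.0302  0.006
 -0.0326  0.0061  0.0311]
0.05 [ 0.009  -0.0294  0.009   0.0313  0.0647 -0.0307  0.0646  0.0282  0.0107
 -0.0303  0.0107  0.029 ]
0.06 [ 0.0138 -0.0272  0.0138  0.029   0.0654 -0.0285  0.0653  0.0262  0.0153
 -0.0281  0.0154  0.027 ]
[ 0.0741  0.0005 -0.1706] [[-0.0001  1.      0.0011]
 [-0.9573  0.0002 -0.289 ]
 [-0.289  -0.0011  0.9573]]
```

The images put the fingertips at z≈0.05 while the TCP reads 0.016. So at this opening the tips stand about 33 mm behind the reported TCP, which explains the slip over the tin's top edge. I'll go lower in small steps while watching the force.

```bash
Z='{"linear":[0,0,0],"roll":0}'; python3 -m jog '[{"linear":[0,0,0],"roll":0},{"linear":[0,0,0],"roll":0},{"linear":[0,0,0],"roll":0},{"linear":[0,0,0],"roll":0}]' 0.8 20; python3 -m jog '[{"linear":[0,0,0.1],"roll":0},{"linear":[0,0,0.1],"roll":0},{"linear":[0,0,0.05],"roll":0},{"linear":[0,0,0],"roll":0}]'; python3 -m jog '[{"linear":[0,0,0.05],"roll":0},{"linear":[0,0,0.05],"roll":0},{"linear":[0,0,0],"roll":0}]'
```

```text
time_s: 5.93
position: [0.4252, -0.284, 0.0162]
tool_rot: [[-0.948, -0.318, -0.0], [-0.318, 0.948, 0.0], [0.0, 0.0, -1.0]]
ft_force: [-0.5, -0.6, -0.3]
grip_width: 0.0767
gripper_force: 0.0
time_s: 6.27
position: [0.4249, -0.2837, 0.0055]
tool_rot: [[-0.948, -0.318, -0.001], [-0.318, 0.948, 0.001], [0.001, 0.001, -1.0]]
ft_force: [-0.7, 0.7, 0.7]
grip_width: 0.0766
gripper_force: 0.0
time_s: 6.52
position: [0.4251, -0.2839, 0.0019]
tool_rot: [[-0.948, -0.318, -0.0], [-0.318, 0.948, 0.0], [0.0, 0.0, -1.0]]
ft_force: [-0.2, -0.1, 0.8]
grip_width: 0.0771
gripper_force: 0.0
```

```bash
python3 -m jog '[{"linear":[0,0,0.1],"roll":0},{"linear":[0,0,0.1],"roll":0},{"linear":[0,0,0],"roll":0}]';  python3 -m jog '[{"linear":[0,0,0],"roll":0},{"linear":[0,0,0],"roll":0},{"linear":[0,0,0],"roll":0},{"linear":[0,0,0],"roll":0},{"linear":[0,0,0],"roll":0}]' 0.45 20
```

```text
time_s: 6.77
position: [0.4249, -0.2837, -0.0066]
tool_rot: [[-0.948, -0.318, -0.001], [-0.318, 0.948, 0.001], [0.001, 0.001, -1.0]]
ft_force: [0.4, 0.2, 0.5]
grip_width: 0.0768
gripper_force: 0.0
time_s: 7.18
position: [0.4253, -0.2841, -0.0057]
tool_rot: [[-0.948, -0.318, 0.0], [-0.318, 0.948, -0.0], [-0.0, -0.0, -1.0]]
ft_force: [0.3, -0.9, -1.0]
grip_width: 0.0654
gripper_force: 23.1
```

The grip now reads 65.4 mm, as it should. Next I lift and carry.

```bash
python3 -m jog '[{"linear":[0,0,0],"roll":0},{"linear":[0,0,-0.3],"roll":0},{"linear":[0,0,-0.6],"roll":0},{"linear":[0,0,-0.9],"roll":0},{"linear":[0,0,-0.9],"roll":0},{"linear":[0,0,-0.9],"roll":0},{"linear":[0,0,-0.9],"roll":0.3},{"linear":[0,0,-0.4],"roll":0.35},{"linear":[0,0,0],"roll":0},{"linear":[0,0,0],"roll":0}]' -1 50; python3 d.py .527 .196 .19 105.3
```

```text
time_s: 8.02
position: [0.4249, -0.2836, 0.1896]
tool_rot: [[-0.964, -0.264, -0.0], [-0.264, 0.964, 0.001], [0.0, 0.001, -1.0]]
ft_force: [0.1, -0.3, -2.9]
grip_width: 0.0648
gripper_force: 56.8
yaw 105.33 roll units 0.005 | linear units [-5.62750e+00  1.08925e+01 -1.00000e-02]
```

```bash
python3 -m jog '[{"linear":[-0.2,0.4,0],"roll":0},{"linear":[-0.4,0.8,0],"roll":0},{"linear":[-0.4,0.8,0],"roll":0},{"linear":[-0.4,0.8,0],"roll":0},{"linear":[-0.4,0.8,0],"roll":0},{"linear":[-0.4,0.8,0],"roll":0},{"linear":[-0.4,0.8,0],"roll":0},{"linear":[-0.4,0.8,0],"roll":0},{"linear":[-0.4,0.8,0],"roll":0},{"linear":[-0.4,0.8,0],"roll":0},{"linear":[-0.4,0.8,0],"roll":0},{"linear":[-0.4,0.8,0],"roll":0}]'; python3 -m jog '[{"linear":[-0.4,0.7,0],"roll":0},{"linear":[-0.3,0.5,0],"roll":0},{"linear":[-0.3,0.3,0],"roll":0},{"linear":[0,0.15,0],"roll":0},{"linear":[0,0,0],"roll":0},{"linear":[0,0,0],"roll":0}]';python3 d.py .527 .196 .088 105.3; python3 snap.py wrist w4
```

```text
time_s: 9.02
position: [0.5046, 0.1213, 0.1875]
tool_rot: [[-0.964, -0.264, -0.005], [-0.264, 0.964, -0.0], [0.005, 0.001, -1.0]]
ft_force: [1.1, -0.5, -2.6]
grip_width: 0.0649
gripper_force: 56.7
time_s: 9.52
position: [0.526, 0.1932, 0.1886]
tool_rot: [[-0.965, -0.264, -0.003], [-0.264, 0.965, -0.001], [0.003, 0.0, -1.0]]
ft_force: [-0.1, -0.3, -2.6]
grip_width: 0.065
gripper_force: 56.7
yaw 105.31 roll units 0.001 | linear units [-0.0425  0.0625  2.515 ]
```

View pics/w4.png

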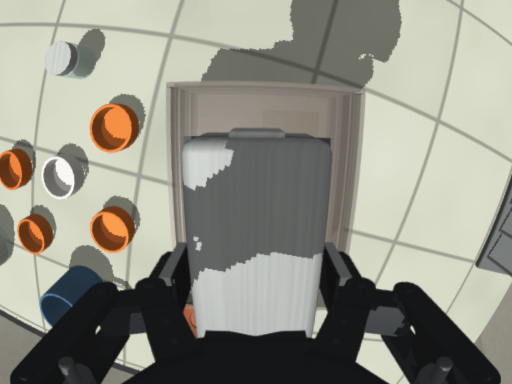

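Near box corners are at (168,83) and (364,92), the dish rim is centred near (60,177), and the tin is held straight.

```bash
python3 - <<'E'
from h import *
np.set_printoptions(precision=4,suppress=True)
s=env.observe();c=np.load('pics/w4.npy',allow_pickle=True).item()
R=s['tool_rot'];p=s['position']
q=plane('wrist',[(168,84),(364,93),(177,225),(353,225)],.12,c);print(q);print((q-p[:2])@R[:2,:2])
q=plane('wrist',[(183,142),(331,142)],.195+.045,c);print((q-p[:2])@R[:2,:2])
print(plane('wrist',[(60,176)],.03,c),plane('wrist',[(62,58)],.06,c))
E
```

```text
[[0.4489 0.0992]
 [0.4123 0.2557]
 [0.5657 0.1326]
 [0.5245 0.2845]]
[[ 0.0993 -0.07  ]
 [ 0.0934  0.0906]
 [-0.0222 -0.0685]
 [-0.0224  0.0888]]
[[ 0.0622 -0.0287]
 [ 0.0623  0.0319]]
[[ 0.5879 -0.0576]] [[ 0.4372 -0.0605]]
```

```bash
python3 - <<'E'
from h import *
np.set_printoptions(precision=4,suppress=True)
S=lambda p:np.array(p)/2.7+[130,100]-.33
q=plane('scene',S([(520,67),(697,66),(762,224),(512,172)]),.12);print(q)
print(plane('scene',S([(540,324),(727,321)]),0.0))
print(plane('scene',S([(317,213)]),.03),plane('scene',S([(347,88)]),.06),plane('scene',S([(92,209)]),.012))
E
python3 -m jog '[{"linear":[-0.1,0.12,0.6],"roll":0},{"linear":[-0.08,0,0.6],"roll":0},{"linear":[0,0,0.5],"roll":0},{"linear":[0,0,0.3],"roll":0},{"linear":[0,0,0],"roll":0},{"linear":[0,0,0],"roll":0},{"linear":[0,0,0],"roll":0}]';python3 snap.py wrist w5;python3 snap.py top t5; python3 snap.py scene s5
python3 - <<'E'
import cv2,numpy as np
R=lambda i:cv2.resize(i,(400,390),interpolation=cv2.INTER_CUBIC)
a=cv2.imread('pics/w5.png')[50:300,128:384];b=cv2.imread('pics/t5.png')[145:285,110:254]
cv2.imwrite('pics/c5.png',np.hstack([R(a),R(b)]))
E
```

```text
[[0.4466 0.0974]
 [0.4098 0.2574]
 [0.615  0.3046]
 [0.5952 0.1059]]
[[0.6492 0.1493]
 [0.6111 0.3079]]
[[ 0.5852 -0.0639]] [[ 0.4336 -0.0689]] [[ 0.6068 -0.2772]]
time_s: 10.15
position: [0.5331, 0.1997, 0.1113]
tool_rot: [[-0.965, -0.263, 0.002], [-0.263, 0.965, 0.0], [-0.002, -0.0, -1.0]]
ft_force: [1.0, -0.3, -3.1]
grip_width: 0.065
gripper_force: 56.6
```

View pics/c5.png

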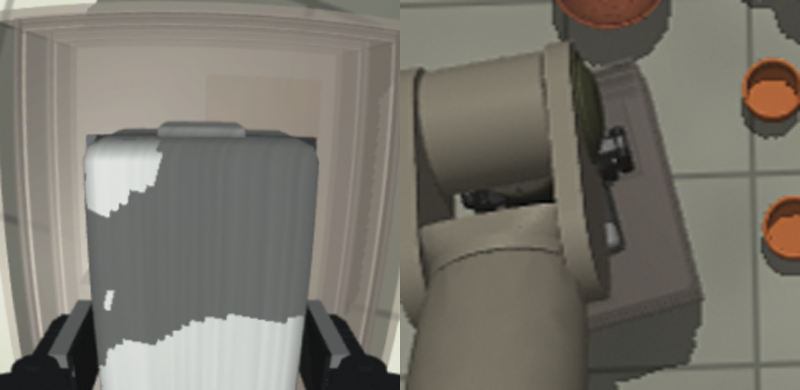

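In w5 the tin (87..317) sits centred between the box walls (75..322) across its width. Next is the lengthways check.

```bash
python3 - <<'E'
from h import *
np.set_printoptions(precision=4,suppress=True)
s=env.observe();c=np.load('pics/w5.npy',allow_pickle=True).item()
R=s['tool_rot'];p=s['position'];print(p)
im=cv2.imread('pics/w5.png')
print(cv2.cvtColor(im,cv2.COLOR_BGR2GRAY)[50:100,200])
L=lambda px,z:(plane('wrist',px,z,c)-p[:2])@R[:2,:2]
print('floor corners',L([(128+75/1.5625,79),(128+322/1.5625,79)],.094))
print('tin',L([(183.5,138),(331,138)],.162))
for r in (53,56,59,62,65,70,75): print(r,L([(256,r)],.12)[0,0],L([(256,r)],.094)[0,0])
E
```

```text
[0.533  0.2001 0.1113]
[121 130 137 139 138 138 139 140 126 121 127 125 122 125 128 135 131 128
 128 134 136 136 138 139 141 139 141 142 143 145 150 152 152 153 153 154
 155 155 155 155 155 156 157 157 157 157 158 158 158 158]
floor corners [[ 0.0965 -0.05  ]
 [ 0.0964  0.05  ]]
tin [[ 0.064  -0.0292]
 [ 0.0641  0.0312]]
53 0.10636655939962229 0.11149116429149264
56 0.10467446333991298 0.10952706378154875
59 0.10298872871536144 0.10757034730749683
62 0.10130897833547875 0.10562057704547477
65 0.09963484011215511 0.10367732109420727
70 0.0968560855339526 0.10045188170337628
75 0.0940902278228207 0.09724141235106332
```

Rim edge at +0.107 along tool x and tin end at +0.064 put the tin centred lengthways too. Lowering it now.

```bash
python3 -m jog '[{"linear":[0,0.02,0.2],"roll":0},{"linear":[0,0,0.2],"roll":0},{"linear":[0,0,0.1],"roll":0},{"linear":[0,0,0.05],"roll":0},{"linear":[0,0,0],"roll":0},{"linear":[0,0,0],"roll":0}]'
```

```text
time_s: 10.8
position: [0.532, 0.201, 0.0886]
tool_rot: [[-0.965, -0.264, -0.0], [-0.264, 0.965, -0.0], [0.001, -0.0, -1.0]]
ft_force: [-4.3, -0.2, 5.3]
grip_width: 0.0647
gripper_force: 57.7
```

```bash
python3 -m jog '[{"linear":[0,0,0],"roll":0},{"linear":[0,0,0],"roll":0},{"linear":[0,0,0],"roll":0},{"linear":[0,0,0],"roll":0}]' 0.95 40; python3 -m jog '[{"linear":[0,0,-0.2],"roll":0},{"linear":[0,0,-0.4],"roll":0},{"linear":[0,0,-0.8],"roll":0},{"linear":[0,0,-0.9],"roll":0.5},{"linear":[0,0,-0.5],"roll":1},{"linear":[0,0,0],"roll":1},{"linear":[0,0,0],"roll":1},{"linear":[0,0,0],"roll":1},{"linear":[0,0,0],"roll":1},{"linear":[0,0,0],"roll":1},{"linear":[0,0,0],"roll":1},{"linear":[0,0,0],"roll":1}]';python3 -m jog '[{"linear":[0,0,0],"roll":1},{"linear":[0,0,0],"roll":1},{"linear":[0,0,0],"roll":1},{"linear":[0,0,0],"roll":1},{"linear":[0,0,0],"roll":1},{"linear":[0,0,0],"roll":1},{"linear":[0,0,0],"roll":1},{"linear":[0,0,0],"roll":1},{"linear":[0,0,0],"roll":1},{"linear":[0,0,0],"roll":0.5},{"linear":[0,0,0],"roll":0},{"linear":[0,0,0],"roll":0}]'; python3 d.py .588 -.0625 .19 15
```

```text
time_s: 11.13
position: [0.5325, 0.201, 0.0881]
tool_rot: [[-0.965, -0.263, 0.0], [-0.263, 0.965, 0.0], [-0.0, -0.0, -1.0]]
ft_force: [-0.4, -0.2, 0.7]
grip_width: 0.0829
gripper_force: 0.0
time_s: 12.13
position: [0.5324, 0.201, 0.2009]
tool_rot: [[-0.887, 0.461, 0.001], [0.461, 0.887, 0.0], [-0.0, 0.0, -1.0]]
ft_force: [-0.1, -0.0, -0.6]
grip_width: 0.0831
gripper_force: 0.0
time_s: 13.13
position: [0.5324, 0.201, 0.2007]
tool_rot: [[-0.265, 0.964, 0.0], [0.964, 0.265, 0.0], [-0.0, 0.0, -1.0]]
ft_force: [-0.2, -0.9, 0.5]
grip_width: 0.0832
gripper_force: 0.0
yaw 15.37 roll units 0.073 | linear units [-6.7225 -0.3625  0.2675]
```

```bash
python3 -m jog '[{"linear":[-0.5,0,0],"roll":0.07},{"linear":[-0.8,-0.05,0],"roll":0},{"linear":[-0.8,-0.05,0],"roll":0},{"linear":[-0.8,-0.05,0],"roll":0},{"linear":[-0.8,-0.05,0],"roll":0},{"linear":[-0.8,-0.05,0],"roll":0},{"linear":[-0.8,-0.05,0],"roll":0},{"linear":[-0.8,-0.06,0],"roll":0},{"linear":[-0.62,0,0],"roll":0},{"linear":[0,0,0],"roll":0},{"linear":[0,0,0],"roll":0}]' 0.85; python3 snap.py wrist w6; python3 snap.py top t6
cat > blob.py <<'E'
from h import *
def white(im,box):
    x0,y0,x1,y1=box;h=cv2.cvtColor(im,cv2.COLOR_BGR2HSV)
E
python3 - <<'E'
import cv2,numpy as np
R=lambda i:cv2.resize(i,(400,390),interpolation=cv2.INTER_CUBIC)
a=cv2.imread('pics/w6.png')[50:300,128:384];b=cv2.imread('pics/t6.png')[145:285,110:254]
cv2.imwrite('pics/c6.png',np.hstack([R(a),R(b)]))
E
```

```text
time_s: 14.05
position: [0.5879, -0.0635, 0.2001]
tool_rot: [[-0.257, 0.966, -0.0], [0.966, 0.257, 0.0], [0.0, -0.0, -1.0]]
ft_force: [-0.4, 0.0, 0.3]
grip_width: 0.079
gripper_force: 0.0
```

View pics/c6.png

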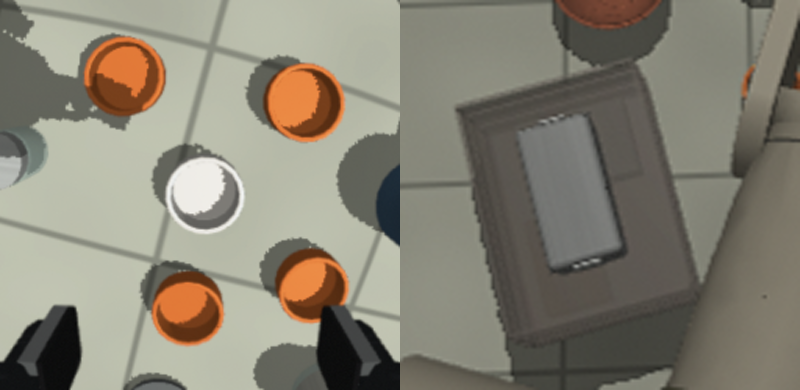

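The tin lies centred-looking in the box, with corners (518,125),(592,113),(624,247),(555,270). The dish rim is centred at crop (205,194).

```bash
python3 - <<'E'
from h import *
np.set_printoptions(precision=4,suppress=True)
T=lambda p:np.array(p)/2.7778+[110-400/2.7778,145]-.33
t=plane('top',T([(518,125),(592,113),(624,247),(555,270)]),.139);print('tin',t.mean(0),np.linalg.norm(np.diff(t,axis=0),axis=1))
b=plane('top',T([(457,105),(633,65),(702,297),(515,343)]),.12);print('box',b.mean(0),np.linalg.norm(np.diff(b,axis=0),axis=1))
for n,q in (('tin',t),('box',b)):
    a=(q[0]+q[1]-q[2]-q[3]);print(n,np.degrees(np.arctan2(a[1],a[0])))
c=np.load('pics/w6.npy',allow_pickle=True).item();s=env.observe();R=s['tool_rot'];p=s['position'];print(p)
im=cv2.imread('pics/w6.png');h=cv2.cvtColor(im,cv2.COLOR_BGR2HSV)
px=np.array([(205/1.5625+128,194/1.56+50)]);q=plane('wrist',px,.03,c);print('dish',px,q,(q-p[:2])@R[:2,:2])
# precise: threshold bright low-sat ring
m=((h[...,1]<25)&(h[...,2]>175)).astype(np.uint8)[130:220,215:310]
cs=max(cv2.findContours(m,0,1)[0],key=cv2.contourArea);(x,y),(w,hh),a=cv2.fitEllipse(cs);print(x+215,y+130,w,hh)
q=plane('wrist',[(x+215,y+130)],.03,c);print(q)
E
```

```text
tin [0.5334 0.198 ] [0.0651 0.1221 0.0614]
box [0.5259 0.1977] [0.1599 0.2177 0.1642]
tin 13.917432625126027
box 15.09738841815134
[ 0.5876 -0.0617  0.2004]
dish [[259.2   174.359]] [[ 0.5921 -0.0619]] [[-0.0013  0.0042]]
271.8217544555664 177.42411041259766 73.9677505493164 94.95965576171875
[[ 0.6074 -0.0616]]
```

```bash
python3 snap.py scene s6; python3 - <<'E'
from h import *
np.set_printoptions(linewidth=200)
def prof(n,f,o,lat,z,us,ang=15.2):
    c=optics.calibration(n);T=c['T'];fo=192/np.tan(np.radians(c['fov_y']/2));a=np.radians(ang)
    u=np.array([np.cos(a),np.sin(a)]);v=np.array([-u[1],u[0]]);im=cv2.cvtColor(cv2.imread(f),6).astype(np.float32)
    U,L=np.meshgrid(us,lat);P=np.stack([o[0]+U*u[0]+L*v[0],o[1]+U*u[1]+L*v[1],np.full_like(U,z)],-1)
    Q=(P-T[:3,3])@T[:3,:3];x=fo*Q[...,0]/Q[...,2]+c['cx'];y=fo*Q[...,1]/Q[...,2]+c['cy']
    return cv2.remap(im,x.astype(np.float32),y.astype(np.float32),1).mean(0).round().astype(int)
o=(.53,.20)
for n,f in(('top','pics/t6.png'),('scene','pics/s6.png')):
    for sgn in(-1,1):
        us=sgn*np.arange(.090,.126,.002)
        print(n,'rim',sgn,'from 90 step2',prof(n,f,o,np.r_[-.06:.06:13j],.12,us))
        us=sgn*np.arange(.050,.080,.002)
        print(n,'tin',sgn,'from 50',prof(n,f,o,np.r_[-.02:.02:9j],.139,us))
E
```

```text
top rim -1 from 90 step2 [85 85 84 85 86 87 86 83 77 73 72 71 70 65 63 65 67 68]
top tin -1 from 50 [119 119 119 109  92  72  82  75  60  67  81  85  84  84  85]
top rim 1 from 90 step2 [ 76  74  76  79  78  72  71  77  92 107 118 126 127 125 122 122 123 123]
top tin 1 from 50 [122 122 122 122 122 122 118 108  97 103  90  80  79  81  84]
scene rim -1 from 90 step2 [ 84  83  83  83  84  87  92  99 107 115 121 126 128 129 130 131 131 130]
scene tin -1 from 50 [117 116 114 109 103  96  90  85  83  82  83  85  88  93 101]
scene rim 1 from 90 step2 [76 76 77 77 78 78 77 77 75 73 70 69 68 69 68 68 68 69]
scene tin 1 from 50 [117 117 117 117 118 120 120 119 116 112 108 104 100  94  89]
```

```bash
python3 -m jog '[{"linear":[-0.02,0.09,0.6],"roll":0},{"linear":[0,0,0.9],"roll":0},{"linear":[0,0,0.9],"roll":0},{"linear":[0,0,0.9],"roll":0},{"linear":[0,0,0.9],"roll":0},{"linear":[0,0,0.5],"roll":0},{"linear":[0,0,0.3],"roll":0},{"linear":[0,0,0.2],"roll":0},{"linear":[0,0,0],"roll":0}]'; python3 -m jog '[{"linear":[0,0,0.1],"roll":0},{"linear":[0,0,0.1],"roll":0},{"linear":[0,0,0],"roll":0}]';python3 -m jog '[{"linear":[0,0,0.05],"roll":0},{"linear":[0,0,0.05],"roll":0},{"linear":[0,0,0],"roll":0}]'
```

```text
time_s: 14.95
position: [0.5909, -0.0612, -0.0089]
tool_rot: [[-0.259, 0.966, -0.002], [0.966, 0.259, 0.001], [0.001, -0.002, -1.0]]
ft_force: [-0.4, -0.2, -0.5]
grip_width: 0.0789
gripper_force: 0.0
time_s: 15.2
position: [0.5916, -0.0621, -0.0156]
tool_rot: [[-0.258, 0.966, 0.0], [0.966, 0.258, -0.0], [-0.0, 0.0, -1.0]]
ft_force: [-0.2, 0.4, -1.3]
grip_width: 0.079
gripper_force: 0.0
time_s: 15.45
position: [0.5915, -0.0623, -0.0199]
tool_rot: [[-0.257, 0.966, -0.0], [0.966, 0.257, 0.0], [0.0, -0.0, -1.0]]
ft_force: [-0.2, -0.2, 0.8]
grip_width: 0.079
gripper_force: 0.0
```

```bash
python3 -m jog '[{"linear":[0,0,0],"roll":0},{"linear":[0,0,0],"roll":0},{"linear":[0,0,0],"roll":0},{"linear":[0,0,0],"roll":0},{"linear":[0,0,0],"roll":0},{"linear":[0,0,0],"roll":0}]' 0.2 25
```

```text
time_s: 15.95
position: [0.5917, -0.0623, -0.0193]
tool_rot: [[-0.258, 0.966, 0.001], [0.966, 0.258, -0.0], [-0.0, 0.0, -1.0]]
ft_force: [-1.1, 0.2, 5.7]
grip_width: 0.0585
gripper_force: 27.4
```

```bash
python3 -m jog '[{"linear":[0,0,-0.15],"roll":0},{"linear":[0,0,-0.4],"roll":0},{"linear":[0,0,-0.8],"roll":0},{"linear":[0,0,-0.9],"roll":0},{"linear":[0,0,-0.9],"roll":0},{"linear":[0,0,-0.9],"roll":0},{"linear":[0,0,-0.6],"roll":0},{"linear":[0,0,-0.35],"roll":0},{"linear":[0,0,0],"roll":0},{"linear":[0,0,0],"roll":0}]' -1 30; python3 d.py .533 .2005 .18
```

```text
time_s: 16.78
position: [0.5914, -0.0622, 0.18]
tool_rot: [[-0.258, 0.966, 0.0], [0.966, 0.258, -0.0], [-0.0, 0.0, -1.0]]
ft_force: [0.3, 0.1, -2.2]
grip_width: 0.0583
gripper_force: 32.9
yaw 14.93 roll units 0.000 | linear units [6.7225 0.2825 0.    ]
```

```bash
python3 -m jog '[{"linear":[0.4,0.04,0],"roll":0},{"linear":[0.8,0.04,0],"roll":0},{"linear":[0.9,0.04,0],"roll":0},{"linear":[0.9,0.04,0],"roll":0},{"linear":[0.9,0.04,0],"roll":0},{"linear":[0.9,0.04,0],"roll":0},{"linear":[0.9,0.04,0],"roll":0},{"linear":[0.7,0,0],"roll":0},{"linear":[0.32,0,0],"roll":0},{"linear":[0,0,0],"roll":0},{"linear":[0,0,0],"roll":0},{"linear":[0,0,0],"roll":0}]'; python3 -m jog '[{"linear":[0,0,0.4],"roll":0},{"linear":[0,0,0.6],"roll":0},{"linear":[0,0,0.2],"roll":0},{"linear":[0,0,0],"roll":0},{"linear":[0,0,0],"roll":0}]'; python3 d.py .533 .2005 .1197; python3 snap.py wrist w7
```

```text
time_s: 17.78
position: [0.5331, 0.1994, 0.1795]
tool_rot: [[-0.257, 0.966, -0.001], [0.966, 0.257, -0.001], [-0.0, -0.001, -1.0]]
ft_force: [-0.8, 0.2, -2.1]
grip_width: 0.0584
gripper_force: 32.9
time_s: 18.2
position: [0.5335, 0.1996, 0.1325]
tool_rot: [[-0.256, 0.967, -0.0], [0.967, 0.256, -0.0], [-0.0, -0.0, -1.0]]
ft_force: [0.3, -0.6, -0.9]
grip_width: 0.0583
gripper_force: 32.8
yaw 14.86 roll units 0.000 | linear units [ 0.025  -0.0075  0.32  ]
```

View pics/w7.png

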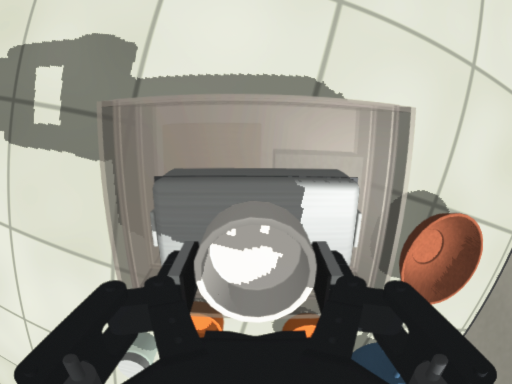

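Tin (154..357), box (98..413) and dish rim (195..316) all share centre column ≈256. I'll check depth before setting down.

```bash
python3 - <<'E'
from h import *
np.set_printoptions(precision=4,suppress=True)
s=env.observe();c=np.load('pics/w7.npy',allow_pickle=True).item()
R=s['tool_rot'];p=s['position'];print(p)
L=lambda px,z:((plane('wrist',px,z,c)-p[:2])@R[:2,:2])
print('tin edge',L([(256,r) for r in(172,176,180)],.139).round(4))
print('box rim near',L([(256,95),(256,104)],.12))
print('dish rim back/front',L([(256,202),(256,318)],p[2]+.0193+.03))
E
```

```text
[0.5338 0.1999 0.1331]
tin edge [[ 0.0398 -0.0002]
 [ 0.0375 -0.0002]
 [ 0.0352 -0.0002]]
box rim near [[ 0.0838 -0.0001]
 [ 0.0783 -0.0001]]
dish rim back/front [[ 0.0359 -0.0003]
 [-0.0269 -0.0002]]
```

```bash
python3 -m jog '[{"linear":[0,0,0.12],"roll":0},{"linear":[0,0,0.08],"roll":0},{"linear":[0,0,0.05],"roll":0},{"linear":[0,0,0.03],"roll":0},{"linear":[0,0,0],"roll":0},{"linear":[0,0,0],"roll":0}]'; python3 -m jog '[{"linear":[0,0,0.02],"roll":0},{"linear":[0,0,0.02],"roll":0},{"linear":[0,0,0],"roll":0},{"linear":[0,0,0],"roll":0}]'
```

```text
time_s: 18.75
position: [0.5331, 0.2004, 0.1211]
tool_rot: [[-0.258, 0.966, 0.0], [0.966, 0.258, 0.0], [-0.0, 0.0, -1.0]]
ft_force: [-1.2, -0.4, -1.4]
grip_width: 0.0584
gripper_force: 32.8
time_s: 19.08
position: [0.5332, 0.2004, 0.1198]
tool_rot: [[-0.258, 0.966, 0.001], [0.966, 0.258, 0.0], [0.0, 0.001, -1.0]]
ft_force: [-1.0, 0.2, 2.3]
grip_width: 0.0581
gripper_force: 33.1
```

```bash
python3 -m jog '[{"linear":[0,0,0],"roll":0},{"linear":[0,0,0],"roll":0},{"linear":[0,0,0],"roll":0},{"linear":[0,0,0],"roll":0},{"linear":[0,0,0],"roll":0}]' 0.9 30; python3 -m jog '[{"linear":[0,0,-0.2],"roll":0},{"linear":[0,0,-0.5],"roll":0},{"linear":[0,0,-0.9],"roll":0},{"linear":[0,0,-0.5],"roll":-1},{"linear":[0,0,0],"roll":-1},{"linear":[0,0,0],"roll":-1},{"linear":[0,0,0],"roll":-1},{"linear":[0,0,0],"roll":-1},{"linear":[0,0,0],"roll":-1},{"linear":[0,0,0],"roll":-1},{"linear":[0,0,0],"roll":-1},{"linear":[0,0,0],"roll":-1}]';python3 -m jog '[{"linear":[0,0,0],"roll":-1},{"linear":[0,0,0],"roll":-1},{"linear":[0,0,0],"roll":-1},{"linear":[0,0,0],"roll":-1},{"linear":[0,0,0],"roll":-0.85},{"linear":[0,0,0],"roll":0},{"linear":[0,0,0],"roll":0}]';  python3 d.py .604 -.279 .19 84
```

```text
time_s: 19.5
position: [0.5331, 0.2003, 0.1194]
tool_rot: [[-0.258, 0.966, -0.0], [0.966, 0.258, -0.0], [0.0, -0.0, -1.0]]
ft_force: [-0.4, -0.3, -0.5]
grip_width: 0.0809
gripper_force: 0.0
time_s: 20.5
position: [0.5331, 0.2003, 0.2041]
tool_rot: [[-0.868, 0.497, 0.001], [0.497, 0.868, 0.0], [-0.0, 0.0, -1.0]]
ft_force: [-0.2, -0.4, 0.2]
grip_width: 0.0811
gripper_force: 0.0
time_s: 21.08
position: [0.5331, 0.2004, 0.2039]
tool_rot: [[-0.995, 0.104, 0.0], [0.104, 0.995, 0.0], [-0.0, 0.0, -1.0]]
ft_force: [0.2, -0.4, 0.1]
grip_width: 0.0811
gripper_force: 0.0
yaw 84.04 roll units 0.009 | linear units [ -3.015  -11.7325   0.3475]
```

```bash
python3 -m jog '[{"linear":[-0.1,-0.5,0],"roll":0},{"linear":[-0.23,-0.95,0],"roll":0},{"linear":[-0.23,-0.95,0],"roll":0},{"linear":[-0.23,-0.95,0],"roll":0},{"linear":[-0.23,-0.95,0],"roll":0},{"linear":[-0.23,-0.95,0],"roll":0},{"linear":[-0.23,-0.95,0],"roll":0},{"linear":[-0.23,-0.95,0],"roll":0},{"linear":[-0.23,-0.95,0],"roll":0},{"linear":[-0.23,-0.95,0],"roll":0},{"linear":[-0.23,-0.95,0],"roll":0},{"linear":[-0.23,-0.95,0],"roll":0}]' 1;  python3 -m jog '[{"linear":[-0.2,-0.55,0],"roll":0},{"linear":[-0.18,-0.23,0],"roll":0},{"linear":[0,0,0],"roll":0},{"linear":[0,0,0],"roll":0},{"linear":[0,0,0],"roll":0}]'; python3 snap.py wrist w8; python3 snap.py top t8; python3 - <<'E'
import cv2,numpy as np
R=lambda i:cv2.resize(i,(400,390),interpolation=cv2.INTER_CUBIC)
a=cv2.imread('pics/w8.png')[50:300,128:384];b=cv2.imread('pics/t8.png')[145:285,110:254]
cv2.imwrite('pics/c8.png',np.hstack([R(a),R(b)]))
E
```

```text
time_s: 22.08
position: [0.5932, -0.2481, 0.2038]
tool_rot: [[-0.995, 0.104, 0.0], [0.104, 0.995, -0.0], [-0.0, -0.0, -1.0]]
ft_force: [0.9, 1.4, 0.8]
grip_width: 0.0853
gripper_force: 0.0
time_s: 22.5
position: [0.6052, -0.2776, 0.2036]
tool_rot: [[-0.995, 0.101, -0.0], [0.101, 0.995, 0.0], [0.0, 0.0, -1.0]]
ft_force: [0.5, 0.4, -0.1]
grip_width: 0.0854
gripper_force: 0.0
```

View pics/c8.png

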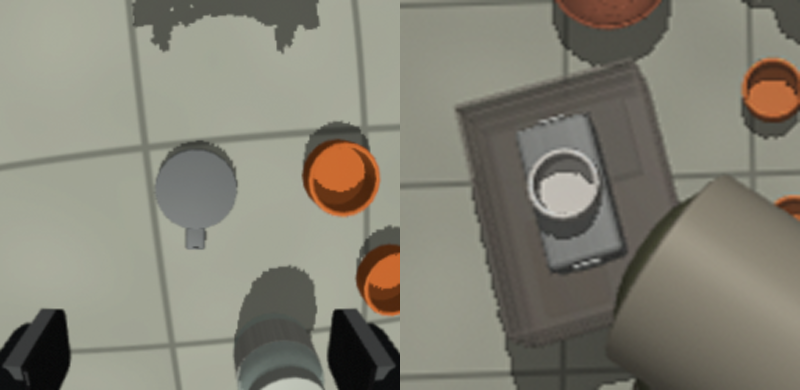

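Lid disc is at crop (196,190) with its tab at (195,238). The dish sits upright on the tin at top crop (564,185).

```bash
python3 - <<'E'
from h import *
np.set_printoptions(precision=4,suppress=True)
T=lambda p:np.array(p)/2.7778+[110-400/2.7778,145]-.33
print('dish rim on tin',plane('top',T([(564,185)]),.169))
t=plane('top',T([(518,125),(592,113),(624,247),(555,270)]),.139);print('tin',t.mean(0))
s=env.observe();c=np.load('pics/w8.npy',allow_pickle=True).item();R=s['tool_rot'];p=s['position'];print(p)
W=lambda a:np.array(a)/[1.5625,1.56]+[128,50]-.3
q=plane('wrist',W([(196,190),(195,248)]),.010,c);print(q,(q-p[:2])@R[:2,:2]);
q=plane('wrist',W([(155,188),(237,188),(196,228),(196,150)]),.012,c);print((q-p[:2])@R[:2,:2])
print('bigjar',plane('top',np.array([(630,70)])/2.99+[128,100],.1))
E
```

```text
dish rim on tin [[0.5305 0.1992]]
tin [0.5334 0.198 ]
[ 0.6052 -0.2774  0.2039]
[[ 0.6054 -0.2799]
 [ 0.6541 -0.2858]] [[-0.0005 -0.0025]
 [-0.0494 -0.0034]]
[[ 0.0017 -0.0351]
 [ 0.0016  0.0302]
 [-0.0316 -0.0025]
 [ 0.032  -0.0024]]
bigjar [[ 0.7592 -0.2251]]
```

```bash
python3 -m jog '[{"linear":[-0.01,-0.06,0.6],"roll":0},{"linear":[0,0,0.9],"roll":0},{"linear":[0,0,0.9],"roll":0},{"linear":[0,0,0.9],"roll":0},{"linear":[0,0,0.9],"roll":0},{"linear":[0,0,0.7],"roll":0},{"linear":[0,0,0.4],"roll":0},{"linear":[0,0,0.2],"roll":0},{"linear":[0,0,0.1],"roll":0},{"linear":[0,0,0],"roll":0},{"linear":[0,0,0],"roll":0}]' 0.7; python3 -m jog '[{"linear":[0,0,0.05],"roll":0},{"linear":[0,0,0.05],"roll":0},{"linear":[0,0,0],"roll":0},{"linear":[0,0,0],"roll":0}]'; python3 -m jog '[{"linear":[0,0,0.05],"roll":0},{"linear":[0,0,0],"roll":0},{"linear":[0,0,0],"roll":0}]'
```

```text
time_s: 23.52
position: [0.6061, -0.2813, -0.0191]
tool_rot: [[-0.995, 0.101, 0.002], [0.101, 0.995, -0.001], [-0.002, -0.001, -1.0]]
ft_force: [-0.6, 0.6, -0.1]
grip_width: 0.0724
gripper_force: 0.0
time_s: 23.85
position: [0.6055, -0.2811, -0.0243]
tool_rot: [[-0.995, 0.101, 0.0], [0.101, 0.995, -0.0], [-0.0, -0.0, -1.0]]
ft_force: [-0.5, -0.1, 0.3]
grip_width: 0.0726
gripper_force: 0.0
time_s: 24.1
position: [0.6054, -0.2811, -0.0267]
tool_rot: [[-0.995, 0.102, -0.0], [0.102, 0.995, 0.0], [0.0, 0.0, -1.0]]
ft_force: [0.0, 0.4, -0.6]
grip_width: 0.0722
gripper_force: 0.0
```

```bash
python3 -m jog '[{"linear":[0,0,0.03],"roll":0},{"linear":[0,0,0],"roll":0},{"linear":[0,0,0],"roll":0}]'; python3 -m jog '[{"linear":[0,0,0.03],"roll":0},{"linear":[0,0,0],"roll":0},{"linear":[0,0,0],"roll":0}]'
```

```text
time_s: 24.35
position: [0.6054, -0.2811, -0.0279]
tool_rot: [[-0.995, 0.101, -0.0], [0.101, 0.995, 0.0], [0.0, 0.0, -1.0]]
ft_force: [0.1, -0.4, -0.2]
grip_width: 0.0726
gripper_force: 0.0
time_s: 24.6
position: [0.6054, -0.2811, -0.0291]
tool_rot: [[-0.995, 0.101, -0.0], [0.101, 0.995, 0.0], [0.0, 0.0, -1.0]]
ft_force: [-0.6, -0.4, -0.1]
grip_width: 0.0725
gripper_force: 0.0
```

Closing gently from here, stopping near the disc width.

```bash
python3 -m jog '[{"linear":[0,0,0],"roll":0},{"linear":[0,0,0],"roll":0},{"linear":[0,0,0],"roll":0},{"linear":[0,0,0],"roll":0},{"linear":[0,0,0],"roll":0}]' 0.45 20
```

```text
time_s: 25.02
position: [0.6055, -0.2811, -0.0287]
tool_rot: [[-0.995, 0.101, 0.0], [0.101, 0.995, -0.0], [-0.0, -0.0, -1.0]]
ft_force: [-0.1, -0.9, 2.1]
grip_width: 0.0646
gripper_force: 22.3
```

```bash
python3 -m jog '[{"linear":[0,0,-0.15],"roll":0},{"linear":[0,0,-0.4],"roll":0},{"linear":[0,0,-0.8],"roll":0},{"linear":[0,0,-0.9],"roll":0},{"linear":[0,0,-0.9],"roll":0},{"linear":[0,0,-0.9],"roll":0},{"linear":[0,0,-0.8],"roll":0},{"linear":[0,0,-0.4],"roll":0},{"linear":[0,0,-0.15],"roll":0},{"linear":[0,0,0],"roll":0},{"linear":[0,0,0],"roll":0}]' -1 30; python3 d.py .5331 .2003 .18
```

```text
time_s: 25.93
position: [0.605, -0.2808, 0.1856]
tool_rot: [[-0.995, 0.101, -0.002], [0.101, 0.995, 0.001], [0.002, 0.001, -1.0]]
ft_force: [-0.9, 0.4, -1.0]
grip_width: 0.0642
gripper_force: 33.3
yaw 84.17 roll units 0.000 | linear units [ 3.0075 11.7825  0.14  ]
```

```bash
python3 -m jog '[{"linear":[0.12,0.5,0],"roll":0},{"linear":[0.23,0.9,0],"roll":0},{"linear":[0.23,0.9,0],"roll":0},{"linear":[0.23,0.9,0],"roll":0},{"linear":[0.23,0.9,0],"roll":0},{"linear":[0.23,0.9,0],"roll":0},{"linear":[0.23,0.9,0],"roll":0},{"linear":[0.23,0.9,0],"roll":0},{"linear":[0.23,0.9,0],"roll":0},{"linear":[0.23,0.9,0],"roll":0},{"linear":[0.23,0.9,0],"roll":0},{"linear":[0.23,0.9,0],"roll":0}]'; python3 -m jog '[{"linear":[0.2,0.8,0],"roll":0},{"linear":[0.12,0.45,0],"roll":0},{"linear":[0.04,0.13,0],"roll":0},{"linear":[0,0,0],"roll":0},{"linear":[0,0,0],"roll":0},{"linear":[0,0,0],"roll":0}]'; python3 d.py .5331 .2003 .1353
```

```text
time_s: 26.93
position: [0.5408, 0.1452, 0.185]
tool_rot: [[-0.995, 0.102, -0.004], [0.102, 0.995, -0.0], [0.004, -0.001, -1.0]]
ft_force: [-0.1, -0.2, -0.2]
grip_width: 0.0643
gripper_force: 33.3
time_s: 27.43
position: [0.5336, 0.1987, 0.1864]
tool_rot: [[-0.995, 0.103, -0.001], [0.103, 0.995, -0.0], [0.001, -0.001, -1.0]]
ft_force: [0.4, -0.4, -0.7]
grip_width: 0.0643
gripper_force: 33.3
yaw 84.10 roll units 0.000 | linear units [0.0175 0.04   1.2775]
```

```bash
python3 -m jog '[{"linear":[0.015,0.02,0.3],"roll":0},{"linear":[0,0,0.4],"roll":0},{"linear":[0,0,0.25],"roll":0},{"linear":[0,0,0.05],"roll":0},{"linear":[0,0,0],"roll":0},{"linear":[0,0,0],"roll":0}]'; python3 d.py .5331 .2003 .1353; python3 -m jog '[{"linear":[0,0,0.06],"roll":0},{"linear":[0,0,0.06],"roll":0},{"linear":[0,0,0],"roll":0},{"linear":[0,0,0],"roll":0}]'; python3 d.py .5331 .2003 .1353
```

```text
time_s: 27.93
position: [0.5334, 0.2004, 0.1476]
tool_rot: [[-0.995, 0.102, 0.001], [0.102, 0.995, 0.0], [-0.001, 0.0, -1.0]]
ft_force: [-0.5, 0.4, -0.9]
grip_width: 0.0644
gripper_force: 33.3
yaw 84.14 roll units 0.000 | linear units [ 0.0075 -0.0025  0.3075]
time_s: 28.27
position: [0.533, 0.2008, 0.1423]
tool_rot: [[-0.995, 0.101, 0.0], [0.101, 0.995, 0.0], [-0.0, 0.0, -1.0]]
ft_force: [0.1, -0.5, 0.0]
grip_width: 0.0645
gripper_force: 33.3
yaw 84.18 roll units 0.000 | linear units [-0.005  -0.0125  0.175 ]
```

```bash
python3 -m jog '[{"linear":[0,0,0.05],"roll":0},{"linear":[0,0,0.05],"roll":0},{"linear":[0,0,0],"roll":0},{"linear":[0,0,0],"roll":0}]'; python3 -m jog '[{"linear":[0,0,0.04],"roll":0},{"linear":[0,0,0.025],"roll":0},{"linear":[0,0,0],"roll":0},{"linear":[0,0,0],"roll":0}]'
```

```text
time_s: 28.6
position: [0.5328, 0.2007, 0.1381]
tool_rot: [[-0.995, 0.101, -0.0], [0.101, 0.995, -0.0], [0.0, -0.0, -1.0]]
ft_force: [0.2, -0.0, -0.0]
grip_width: 0.0643
gripper_force: 33.3
time_s: 28.93
position: [0.5329, 0.2008, 0.1356]
tool_rot: [[-0.995, 0.101, -0.0], [0.101, 0.995, -0.0], [0.0, -0.0, -1.0]]
ft_force: [-0.6, -1.1, -0.8]
grip_width: 0.064
gripper_force: 33.4
```

```bash
python3 -m jog '[{"linear":[0,0,0.025],"roll":0},{"linear":[0,0,0],"roll":0},{"linear":[0,0,0],"roll":0}]'; python3 -m jog '[{"linear":[0,0,0.02],"roll":0},{"linear":[0,0,0],"roll":0},{"linear":[0,0,0],"roll":0}]'
```

```text
time_s: 29.18
position: [0.533, 0.2008, 0.1354]
tool_rot: [[-0.995, 0.101, 0.001], [0.101, 0.995, 0.0], [-0.001, 0.0, -1.0]]
ft_force: [-3.1, -1.0, 3.9]
grip_width: 0.0643
gripper_force: 33.9
time_s: 29.43
position: [0.5331, 0.2008, 0.1353]
tool_rot: [[-0.995, 0.101, 0.002], [0.101, 0.995, 0.0], [-0.002, 0.0, -1.0]]
ft_force: [-4.2, -0.8, 10.5]
grip_width: 0.064
gripper_force: 34.4
```

```bash
python3 -m jog '[{"linear":[0,0,0],"roll":0},{"linear":[0,0,0],"roll":0},{"linear":[0,0,0],"roll":0},{"linear":[0,0,0],"roll":0}]' 0.9 30; python3 -m jog '[{"linear":[0,0,-0.15],"roll":0},{"linear":[0,0,-0.4],"roll":0},{"linear":[0,0,-0.8],"roll":0},{"linear":[0,0,-0.7],"roll":0},{"linear":[0,0,0],"roll":0},{"linear":[0,0,0],"roll":0}]';python3 d.py .435 -.0687 .21
```

```text
time_s: 29.77
position: [0.5329, 0.2007, 0.1336]
tool_rot: [[-0.995, 0.101, -0.0], [0.101, 0.995, -0.0], [0.0, -0.0, -1.0]]
ft_force: [-0.3, -1.3, 0.4]
grip_width: 0.081
gripper_force: 0.0
time_s: 30.27
position: [0.5335, 0.2009, 0.2174]
tool_rot: [[-0.995, 0.101, 0.003], [0.101, 0.995, 0.001], [-0.003, 0.001, -1.0]]
ft_force: [-0.0, 0.7, -1.2]
grip_width: 0.0811
gripper_force: 0.0
yaw 84.18 roll units 0.000 | linear units [ 1.765 -6.955  0.185]
```

```bash
python3 -m jog '[{"linear":[0.12,-0.5,0],"roll":0},{"linear":[0.22,-0.9,0],"roll":0},{"linear":[0.22,-0.9,0],"roll":0},{"linear":[0.23,-0.9,0],"roll":0},{"linear":[0.23,-0.9,0],"roll":0},{"linear":[0.23,-0.9,0],"roll":0},{"linear":[0.23,-0.9,0],"roll":0},{"linear":[0.2,-0.8,0],"roll":0},{"linear":[0.08,-0.26,0],"roll":0},{"linear":[0,0,0],"roll":0},{"linear":[0,0,0],"roll":0},{"linear":[0,0,0],"roll":0}]'; python3 snap.py wrist w9; python3 snap.py top t9; python3 - <<'E'
import cv2,numpy as np
R=lambda i:cv2.resize(i,(400,390),interpolation=cv2.INTER_CUBIC)
a=cv2.imread('pics/w9.png')[50:300,128:384];b=cv2.imread('pics/t9.png')[145:285,110:254]
cv2.imwrite('pics/c9.png',np.hstack([R(a),R(b)]))
E
```

```text
time_s: 31.27
position: [0.4347, -0.0683, 0.2153]
tool_rot: [[-0.995, 0.101, -0.001], [0.101, 0.995, 0.001], [0.001, 0.001, -1.0]]
ft_force: [0.4, -0.7, 0.7]
grip_width: 0.0811
gripper_force: 0.0
```

View pics/c9.png

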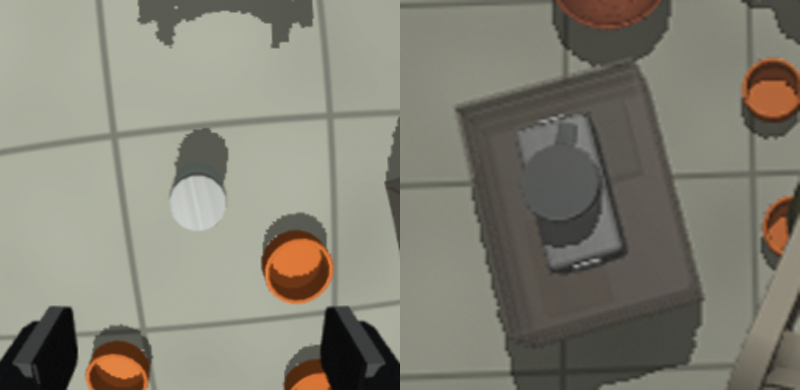

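The lid is seated level over the dish at crop (562,183). The jar cap centre is at wrist crop (198,202).

```bash
python3 - <<'E'
from h import *
np.set_printoptions(precision=4,suppress=True)
T=lambda p:np.array(p)/2.7778+[110-400/2.7778,145]-.33
print('lid',plane('top',T([(562,182)]),.176))
s=env.observe();c=np.load('pics/w9.npy',allow_pickle=True).item();R=s['tool_rot'];p=s['position'];print(p)
W=lambda a:np.array(a)/[1.5625,1.56]+[128,50]-.3
q=plane('wrist',W([(198,202),(170,202),(226,202)]),.06,c);print(q,(q-p[:2])@R[:2,:2]);
E
```

```text
lid [[0.5318 0.1996]]
[ 0.4348 -0.0681  0.2156]
[[ 0.436  -0.069 ]
 [ 0.4339 -0.089 ]
 [ 0.438  -0.0489]] [[-0.0012 -0.0008]
 [-0.0012 -0.0209]
 [-0.0012  0.0194]]
```

```bash
python3 -m jog '[{"linear":[-0.02,-0.02,0.6],"roll":0},{"linear":[0,0,0.9],"roll":0},{"linear":[0,0,0.9],"roll":0},{"linear":[0,0,0.9],"roll":0},{"linear":[0,0,0.9],"roll":0},{"linear":[0,0,0.7],"roll":0},{"linear":[0,0,0.4],"roll":0},{"linear":[0,0,0.2],"roll":0},{"linear":[0,0,0.1],"roll":0},{"linear":[0,0,0],"roll":0},{"linear":[0,0,0],"roll":0}]'; python3 -m jog '[{"linear":[0,0,0],"roll":0},{"linear":[0,0,0],"roll":0},{"linear":[0,0,0],"roll":0},{"linear":[0,0,0],"roll":0},{"linear":[0,0,0],"roll":0},{"linear":[0,0,0],"roll":0},{"linear":[0,0,0],"roll":0},{"linear":[0,0,0],"roll":0}]' -0.2 25
```

```text
time_s: 32.28
position: [0.436, -0.0699, -0.0074]
tool_rot: [[-0.995, 0.101, 0.001], [0.101, 0.995, -0.001], [-0.001, -0.001, -1.0]]
ft_force: [0.1, -1.0, 0.3]
grip_width: 0.0813
gripper_force: 0.0
time_s: 32.95
position: [0.4357, -0.0701, -0.0075]
tool_rot: [[-0.995, 0.101, 0.001], [0.101, 0.995, -0.001], [-0.001, -0.0, -1.0]]
ft_force: [-0.8, 0.3, 6.5]
grip_width: 0.0428
gripper_force: 24.8
```

```bash
python3 -m jog '[{"linear":[0,0,-0.15],"roll":0},{"linear":[0,0,-0.4],"roll":0},{"linear":[0,0,-0.8],"roll":0},{"linear":[0,0,-0.9],"roll":0},{"linear":[0,0,-0.9],"roll":0},{"linear":[0,0,-0.9],"roll":0},{"linear":[0,0,-0.9],"roll":0},{"linear":[0,0,-0.5],"roll":0},{"linear":[0,0,-0.15],"roll":0},{"linear":[0,0,0],"roll":0},{"linear":[0,0,0],"roll":0}]' -1 30; python3 d.py .5329 .2005 .215
```

```text
time_s: 33.87
position: [0.4347, -0.0697, 0.2146]
tool_rot: [[-0.995, 0.102, -0.002], [0.102, 0.995, 0.001], [0.002, 0.001, -1.0]]
ft_force: [-0.8, -0.3, -1.2]
grip_width: 0.0428
gripper_force: 31.5
yaw 84.17 roll units 0.000 | linear units [-1.755   6.9675 -0.01  ]
```

```bash
python3 -m jog '[{"linear":[-0.12,0.5,0],"roll":0},{"linear":[-0.22,0.9,0],"roll":0},{"linear":[-0.23,0.9,0],"roll":0},{"linear":[-0.23,0.9,0],"roll":0},{"linear":[-0.23,0.9,0],"roll":0},{"linear":[-0.23,0.9,0],"roll":0},{"linear":[-0.22,0.9,0],"roll":0},{"linear":[-0.18,0.7,0],"roll":0},{"linear":[-0.1,0.36,0],"roll":0},{"linear":[0,0,0],"roll":0},{"linear":[0,0,0],"roll":0},{"linear":[0,0,0],"roll":0}]'; python3 -m jog '[{"linear":[0,0,0.3],"roll":0},{"linear":[0,0,0.4],"roll":0},{"linear":[0,0,0.1],"roll":0},{"linear":[0,0,0],"roll":0},{"linear":[0,0,0],"roll":0},{"linear":[0,0,0],"roll":0}]'; python3 d.py .5331 .2007 .1685
```

```text
time_s: 34.87
position: [0.5331, 0.1991, 0.2144]
tool_rot: [[-0.995, 0.102, -0.003], [0.102, 0.995, -0.001], [0.003, -0.001, -1.0]]
ft_force: [0.3, 1.0, -1.5]
grip_width: 0.0428
gripper_force: 31.5
time_s: 35.37
position: [0.534, 0.1996, 0.1847]
tool_rot: [[-0.995, 0.102, 0.001], [0.102, 0.995, 0.0], [-0.001, 0.0, -1.0]]
ft_force: [-0.0, -1.1, -0.6]
grip_width: 0.0431
gripper_force: 31.5
yaw 84.15 roll units 0.000 | linear units [0.025 0.025 0.405]
```

```bash
python3 -m jog '[{"linear":[0.02,0.02,0.12],"roll":0},{"linear":[0,0,0.1],"roll":0},{"linear":[0,0,0.08],"roll":0},{"linear":[0,0,0.04],"roll":0},{"linear":[0,0,0.02],"roll":0},{"linear":[0,0,0],"roll":0},{"linear":[0,0,0],"roll":0}]'; python3 -m jog '[{"linear":[0,0,0.025],"roll":0},{"linear":[0,0,0],"roll":0},{"linear":[0,0,0],"roll":0}]'
```

```text
time_s: 35.95
position: [0.533, 0.2008, 0.1695]
tool_rot: [[-0.995, 0.101, 0.0], [0.101, 0.995, 0.0], [-0.0, 0.0, -1.0]]
ft_force: [0.4, 0.2, -2.5]
grip_width: 0.0425
gripper_force: 31.5
time_s: 36.2
position: [0.5331, 0.2008, 0.1686]
tool_rot: [[-0.995, 0.101, 0.001], [0.101, 0.995, 0.0], [-0.001, 0.0, -1.0]]
ft_force: [-0.1, 0.2, -0.1]
grip_width: 0.0427
gripper_force: 31.6
```

```bash
python3 -m jog '[{"linear":[0,0,0.015],"roll":0},{"linear":[0,0,0],"roll":0},{"linear":[0,0,0],"roll":0}]'
```

```text
time_s: 36.45
position: [0.5331, 0.2008, 0.1686]
tool_rot: [[-0.995, 0.101, 0.001], [0.101, 0.995, 0.0], [-0.001, 0.0, -1.0]]
ft_force: [-1.6, 0.2, 5.7]
grip_width: 0.0425
gripper_force: 32.1
```

Contact at the predicted height. I'll release, rise, back off and take the last look.

```bash
python3 -m jog '[{"linear":[0,0,0],"roll":0},{"linear":[0,0,0],"roll":0},{"linear":[0,0,0],"roll":0},{"linear":[0,0,0],"roll":0},{"linear":[0,0,0],"roll":0}]' 0.9 30; python3 -m jog '[{"linear":[0,0,-0.15],"roll":0},{"linear":[0,0,-0.4],"roll":0},{"linear":[0,0,-0.8],"roll":0},{"linear":[0,0,-0.9],"roll":0},{"linear":[0,0,-0.3],"roll":0},{"linear":[0.5,-0.5,0],"roll":0},{"linear":[0.5,-0.8,0],"roll":0},{"linear":[0.5,-0.8,0],"roll":0},{"linear":[0.5,-0.8,0],"roll":0},{"linear":[0.5,-0.8,0],"roll":0},{"linear":[0.3,-0.8,0],"roll":0},{"linear":[0,-0.5,0],"roll":0}]'; python3 -m jog '[{"linear":[0,-0.9,0],"roll":0},{"linear":[0,-0.5,0],"roll":0},{"linear":[0,0,0],"roll":0},{"linear":[0,0,0],"roll":0},{"linear":[0,0,0],"roll":0}]'; python3 snap.py scene s10; python3 snap.py top t10; python3 - <<'E'
import cv2,numpy as np
R=lambda i:cv2.resize(i,(400,390),interpolation=cv2.INTER_CUBIC)
a=cv2.imread('pics/s10.png')[80:260,290:470];b=cv2.imread('pics/t10.png')[145:285,110:254]
cv2.imwrite('pics/c10.png',np.hstack([R(a),R(b)]))
E
```

```text
time_s: 36.87
position: [0.5329, 0.2007, 0.1677]
tool_rot: [[-0.995, 0.102, -0.0], [0.102, 0.995, -0.0], [0.0, -0.0, -1.0]]
ft_force: [0.4, 0.2, -0.0]
grip_width: 0.0812
gripper_force: 0.0
time_s: 37.87
position: [0.3989, 0.0117, 0.2707]
tool_rot: [[-0.995, 0.102, 0.001], [0.102, 0.995, -0.001], [-0.001, -0.001, -1.0]]
ft_force: [0.6, 0.1, -0.4]
grip_width: 0.0811
gripper_force: 0.0
time_s: 38.28
position: [0.3955, -0.0421, 0.2701]
tool_rot: [[-0.995, 0.102, 0.0], [0.102, 0.995, 0.0], [-0.0, 0.0, -1.0]]
ft_force: [-0.3, 0.6, 1.0]
grip_width: 0.0812
gripper_force: 0.0
```

View pics/c10.png

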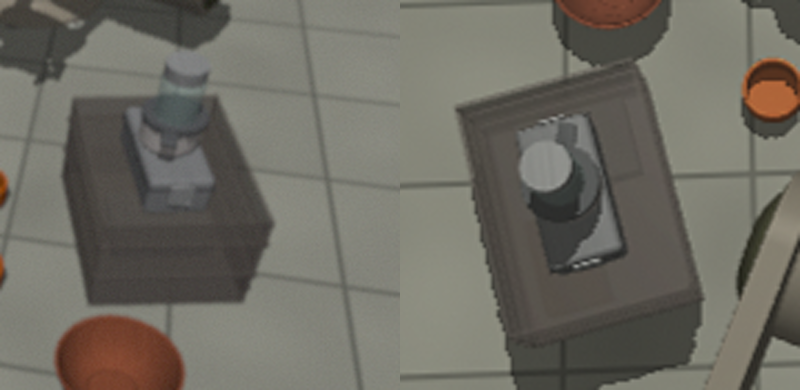

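The scene crop shows jar, lid, dish and tin stacked upright in the box, with the robot clear. I'm handing it in.

```bash
python3 - <<'E'
from h import *
print(plane('top',np.array([(545,166)])/2.7778+[110-400/2.7778,145]-.33,.236))
print(env.close_job())
E
```

```text
[[0.53368911 0.20146628]]
the job is handed in; nothing more can be done
None
```

The lunch pile stands in the uppermost box in the order you asked (tin, dish, lid, jar), each let go before the next was added; the job is handed in, and the last picture shows it upright with the robot clear, the tin perhaps 4 mm off the middle lengthways.

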